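Load the die tray and hold it up for scanning

TASK

Stand the three loose tooth dies in the row of three holes in the die tray, each right down in its own hole, and leave the tray standing on the bench while you do so. Then lift the tray by its upright grip and carry it level, so that the loose reference ball stays in its shallow pocket, to the round black scanning pad. Finish holding it there, centred over the pad with about 10 cm of air under it, still and level, so that I can go round it with the hand scanner: do not set it down or let go, and leave the other things on the bench where they are.

Things in the scene. Friction and masses are not known exactly. Their poses are not given: they have to be found in the camera images.
- tray: Die tray: grey plastic plate, 110 mm along its x, 170 mm along y, 12 mm thick, about 0.36 kg (varies), standing loose on the bench. Origin: centre of its underside; z up. A steel grip stands in its middle; the three die holes lie on the +y side of the grip, the ball pocket on the -y side
- grip (a point): Where to hold the tray: on its grip, 42 mm above the centre of the tray's underside (30 mm above the plate). The grip is an upright round steel post, 16 mm in diameter, its top 48 mm above the plate, with a round flange at its foot, 32 mm in diameter, 4 mm high. It is clear for fingers on both sides along the tray's x. Axes as the tray's
- hole0 (a point): Centre of the mouth of the first die hole, level with the plate's top, at (-34, +60) mm in the tray's x, y from its centre. The holes are round, 16 mm in diameter, 8 mm deep with a flat floor, the mouth chamfered by 1.5 mm. Axes as the tray's
- hole1 (a point): The same for the middle hole, at (0, +60) mm in the tray's x, y
- hole2 (a point): The same for the third hole, at (+34, +60) mm in the tray's x, y
- pocket (a point): Where the ball's centre is when it lies in the middle of its pocket: at (0, -60) mm in the tray's x, y, 22.5 mm above the tray's underside. The pocket is round, 22 mm in diameter, only 2 mm deep with a flat floor; the ball rolls a few mm about in it and climbs out if the tray tips about 30 degrees or is jerked
- ball_center (a point): Centre of the white ceramic reference ball, 25 mm in diameter, about 0.05 kg, lying loose in the tray's pocket, where it stays
- die0_center (a point): Centre, half-way up, of a loose tan tooth die standing upright on the bench: 36 mm tall, 14 g, a straight round root 13 mm in diameter from the foot (chamfered 1.5 mm) up to 23.5 mm, above it a tooth stump tapering from 11 to 7 mm. z up. Any die fits any hole; seated, its foot is 8 mm below the plate's top and its centre 10 mm above it
- die1_center (a point): Centre of a second die, the same as die0
- die2_center (a point): Centre of a third die, the same as die0
- pad_center (a point): Centre of the top of the round black scanning pad, 180 mm in diameter, 3 mm thick, fixed flat on the bench
- model_center (a point): Bystander: horseshoe-shaped tan stone model of a row of teeth, about 50 by 70 by 25 mm; point on its axis 10 mm above the bench
- firing_tray_center (a point): Bystander: round white honeycomb firing tray, 84 mm in diameter, 13 mm high, with three small crowns on pins reaching 31 mm; its centre
- palette_center (a point): Bystander: white glazed stain palette, 130 by 190 by 16 mm (x, y, z); its centre
- scanner_center (a point): Bystander: white hand scanner, 230 mm long, lying along x in a black cradle of 110 by 70 mm, about 100 mm high in all; point on the cradle's axis 40 mm above the bench
Not all that is in view belongs to the job. Of the things that look like the part that bears pad_center, the largest one is meant.

How it is judged (in metres and radians):
On the way, in this order (a step that is already met when the one before it is completed fails the run):
1. the three dies stand in the three holes, let go, with the tray still standing on the bench (((horizontal distance between die0_center and hole0 below 0.006 m and z of die0_center in the frame of hole0 below 0.0125 m) or (horizontal distance between die0_center and hole1 below 0.006 m and z of die0_center in the frame of hole1 below 0.0125 m) or (horizontal distance between die0_center and hole2 below 0.006 m and z of die0_center in the frame of hole2 below 0.0125 m)) and ((horizontal distance between die1_center and hole0 below 0.006 m and z of die1_center in the frame of hole0 below 0.0125 m) or (horizontal distance between die1_center and hole1 below 0.006 m and z of die1_center in the frame of hole1 below 0.0125 m) or (horizontal distance between die1_center and hole2 below 0.006 m and z of die1_center in the frame of hole2 below 0.0125 m)) and ((horizontal distance between die2_center and hole0 below 0.006 m and z of die2_center in the frame of hole0 below 0.0125 m) or (horizontal distance between die2_center and hole1 below 0.006 m and z of die2_center in the frame of hole1 below 0.0125 m) or (horizontal distance between die2_center and hole2 below 0.006 m and z of die2_center in the frame of hole2 below 0.0125 m)) and angle between each of die0_center, die1_center, die2_center's own z axis and vertical below 0.2 rad and height (world z) of grip below 0.047 m and contact force between the fingers and die0 below 0.05 N and contact force between the fingers and die1 below 0.05 N and contact force between the fingers and die2 below 0.05 N), for 0.2 s.
2. the loaded tray is lifted clear of the bench by its grip, ball in its pocket (((horizontal distance between die0_center and hole0 below 0.006 m and z of die0_center in the frame of hole0 below 0.0125 m) or (horizontal distance between die0_center and hole1 below 0.006 m and z of die0_center in the frame of hole1 below 0.0125 m) or (horizontal distance between die0_center and hole2 below 0.006 m and z of die0_center in the frame of hole2 below 0.0125 m)) and ((horizontal distance between die1_center and hole0 below 0.006 m and z of die1_center in the frame of hole0 below 0.0125 m) or (horizontal distance between die1_center and hole1 below 0.006 m and z of die1_center in the frame of hole1 below 0.0125 m) or (horizontal distance between die1_center and hole2 below 0.006 m and z of die1_center in the frame of hole2 below 0.0125 m)) and ((horizontal distance between die2_center and hole0 below 0.006 m and z of die2_center in the frame of hole0 below 0.0125 m) or (horizontal distance between die2_center and hole1 below 0.006 m and z of die2_center in the frame of hole1 below 0.0125 m) or (horizontal distance between die2_center and hole2 below 0.006 m and z of die2_center in the frame of hole2 below 0.0125 m)) and angle between each of die0_center, die1_center, die2_center's own z axis and vertical below 0.2 rad and distance between ball_center and pocket below 0.009 m and height (world z) of grip above 0.08 m and contact force between the fingers and tray above 1 N), for 0.1 s.
At the end, for the whole second after the job is handed in: Tray held by its grip over the pad: grip within 35 mm of pad centre, underside 70-140 mm above the bench, tilt < 0.1 rad, < 20 mm/s and 0.15 rad/s; each die within 6 mm of a hole centre, its centre < 12.5 mm above the plate, lean < 0.2 rad; ball within 9 mm of pocket middle (((horizontal distance between die0_center and hole0 below 0.006 m and z of die0_center in the frame of hole0 below 0.0125 m) or (horizontal distance between die0_center and hole1 below 0.006 m and z of die0_center in the frame of hole1 below 0.0125 m) or (horizontal distance between die0_center and hole2 below 0.006 m and z of die0_center in the frame of hole2 below 0.0125 m)) and ((horizontal distance between die1_center and hole0 below 0.006 m and z of die1_center in the frame of hole0 below 0.0125 m) or (horizontal distance between die1_center and hole1 below 0.006 m and z of die1_center in the frame of hole1 below 0.0125 m) or (horizontal distance between die1_center and hole2 below 0.006 m and z of die1_center in the frame of hole2 below 0.0125 m)) and ((horizontal distance between die2_center and hole0 below 0.006 m and z of die2_center in the frame of hole0 below 0.0125 m) or (horizontal distance between die2_center and hole1 below 0.006 m and z of die2_center in the frame of hole1 below 0.0125 m) or (horizontal distance between die2_center and hole2 below 0.006 m and z of die2_center in the frame of hole2 below 0.0125 m)) and angle between each of die0_center, die1_center, die2_center's own z axis and vertical below 0.2 rad and distance between ball_center and pocket below 0.009 m and horizontal distance between grip and pad_center below 0.035 m and height (world z) of grip between 0.112 and 0.182 m and angle between grip's own z axis and vertical below 0.1 rad and linear speed of tray below 0.02 m/s and angular speed of tray below 0.15 rad/s and contact force between tray and scanner below 0.1 N and contact force between the fingers and tray above 1 N); the arm keeps its last pose, push and grip.
It fails at once if the ball leaves its pocket (distance between ball_center and pocket above 0.016 m).
It fails at once if the tray is tipped by more than 20 degrees (angle between grip's own z axis and vertical above 0.35 rad).
It fails at once if the tray is lifted or tipped up before all the dies are in it (height (world z) of grip above 0.06 m and not (((horizontal distance between die0_center and hole0 below 0.006 m and z of die0_center in the frame of hole0 below 0.0125 m) or (horizontal distance between die0_center and hole1 below 0.006 m and z of die0_center in the frame of hole1 below 0.0125 m) or (horizontal distance between die0_center and hole2 below 0.006 m and z of die0_center in the frame of hole2 below 0.0125 m)) and ((horizontal distance between die1_center and hole0 below 0.006 m and z of die1_center in the frame of hole0 below 0.0125 m) or (horizontal distance between die1_center and hole1 below 0.006 m and z of die1_center in the frame of hole1 below 0.0125 m) or (horizontal distance between die1_center and hole2 below 0.006 m and z of die1_center in the frame of hole2 below 0.0125 m)) and ((horizontal distance between die2_center and hole0 below 0.006 m and z of die2_center in the frame of hole0 below 0.0125 m) or (horizontal distance between die2_center and hole1 below 0.006 m and z of die2_center in the frame of hole1 below 0.0125 m) or (horizontal distance between die2_center and hole2 below 0.006 m and z of die2_center in the frame of hole2 below 0.0125 m)))).
It fails at once if the model, firing tray, palette or scanner is pushed away (25 mm) (distance of any of model_center, firing_tray_center, palette_center, scanner_center from where it was at the start of the episode above 0.025 m).
It also fails if it takes over 72 s, if anything falls off the work surface, if the arm or the gripper's body presses on something with over 40 N, if the wrist force passes 120 N, or if a joint passes its speed limit or range.

ROBOT

A 6-joint arm with a two-finger parallel gripper is mounted at the origin on the work surface. World frame = base frame: x ahead of the robot, y to its left, z up, the work surface at z = 0. Lengths are in mm, angles in degrees, forces in N, time in s.
With the tool pointing down it reaches from about 350 to 850 mm from the base axis. Payload 8.1 kg.
Tool frame: the origin (TCP) lies at the very end of the fingers, on their centre line; the grasp point (between the pads) lies r.tcp_to_grasp behind it (r.tcp_to_grasp is the distance from the TCP to the grasp point, in mm); z points along the fingers, y is the line along which they close (so a half turn about z gives the same grasp; the last joint's range is limited). The gripper opens to 85 mm and grips with 20 to 120 N. Pads are 22 mm wide; open, the fingers measure 114 mm over their backs; the gripper's body (76 mm by 85 mm) begins 54 mm behind the grasp point. The pads swing forward as they close: fully open they stand 13 mm farther back than shut.
Start: joints at [-78.805, 7.471, 85.268, -0, 87.261, -4.893], TCP at [166.295, -576.499, 231.292] pointing down, gripper open.
Joint ranges: [-169.43, 169.43], [-51.17, 129.36], [1.28, 143.12], [-76.62, 256.62], [0, 156.53], [-152.29, 152.29]. Speed limits (degrees/s): [136.94, 136.94, 159.86, 180, 180, 180].

INTERFACE

Orientations are given as [roll, pitch, yaw] about the fixed x, y, z axes, in that order (R = Rz(yaw) Ry(pitch) Rx(roll)).
In Python, from bench import r gives the robot as it stands.
- The arm moves only by the shell command python3 -m handwheel 'ROWS' [OPENING] [FORCE]. ROWS is JSON, a list of rows, each a list of 4 numbers: the shift along the tool's x, y, z in m, then the turn about the tool's z in degrees. A call has 1 to 10 rows; each row shifts and turns the commanded pose from where the row before left it, along the tool's axes as they then stand; what a row does not reach is not made up. A row lasts 1/10 s, in which the tool goes at most 50 mm and 8.59 degrees, less where a joint would pass 70% of its speed; a pose out of reach is approached as far as the arm can. A call is refused whole if a number of a shift passes 0.05 or a number of a turn 8.59, either way. A call with a gripper value outside its range is refused whole. OPENING is the finger opening in m, from 0 to 0.0854, set as the call begins (- or left out, the last holds). The fingers move at their own pace and stop on an object; FORCE is the grip in N (left out, the last holds). Time passes only in rows, so rows that do not move let the fingers close. It gives the time, the measured TCP pose, the force, the opening and the grip force at its end, in the units of the state.
- r.sense(): the state, without advancing time (a new reading comes with each control period).
- r.snapshot(name): name is "side" or "top" or "wrist"; returns the picture (400x640x3 uint8, red, green, blue); there is no depth.
- r.camera_params(name): a dict with "fx", "fy", "cx", "cy" (pixels), "D" ([k1, k2, p1, p2, k3] as OpenCV has them; the pictures are not rectified), "R" (3x3) and "t" (3): a world point X has camera coordinates R X + t; the wrist camera has in their place "mount" (4x4, takes a point from camera to tool coordinates, whose origin is the TCP and whose axes are the flange's). Camera axes: x right, y down, z forward; pixel columns grow to the right and rows downward; lengths in mm; the calibration is good to about 2 mm. A picture is of the moment at which its call begins: read the wrist's pose just before it. camera_params takes no time and is no camera call.
- r.hand_in(): hands the job in; it is judged then, once.
The state is a dict: "time": time; "joint_pos": joint angles; "qd": joint speeds; "joint_efforts": joint torques, N m; "tool_pos": TCP position; "tcp_rot": TCP orientation; "ft_force": force on the tool from outside, world axes, zero at the start; "wrist_torque": the same for the moment, N m; "finger_gap": finger opening in mm; "grip_force": force on a finger pad.
Only numpy, scipy, OpenCV 4.12 (cv2) and the standard library are available. Lean on these libraries where they do the work, as an engineer would, in place of code of your own. Each camera call takes 0.05 s, during which the arm holds its last target. There are 200 camera calls.

## Working session

There is one attempt and no reset: what is moved stays moved. The work goes in short steps, Python scripts to look and compute and a shell command to move; the robot and the scene stay as the last step left them, time stands still between calls to the robot, and variables do not carry over. Pictures are saved under pics/ and viewed, at most 10 in all, crops included, and the job is handed in when it is done.

```bash
ls; mkdir -p pics; python3 - <<'E'
from bench import r
import cv2
print(r.sense(), r.tcp_to_grasp)
for n in("top","side","wrist"):
    im=r.snapshot(n); cv2.imwrite(f"pics/{n}0.png",im[:,:,::-1]); print(n,r.camera_params(n))
E
```

```text
pics
{'time': 0.0, 'joint_pos': array([-7.88044597e+01,  7.51457277e+00,  8.53300016e+01,  5.26116776e-04,
        8.72596262e+01, -4.89236741e+00]), 'qd': array([ 0.09764758, -0.01399406,  0.01140796,  0.08803933, -0.04496548,
       -0.00163191]), 'joint_efforts': array([ 1.81727322e-03, -5.69403327e+01, -5.00544977e+01, -6.13652855e-05,
        1.49704213e-02,  1.06981670e-05]), 'tool_pos': array([ 166.1933103 , -575.96057089,  230.24306874]), 'tcp_rot': array([-1.79896224e+02, -9.41021080e-03,  1.60878736e+01]), 'ft_force': array([0.05759089, 0.57845664, 0.94587715]), 'wrist_torque': array([0.00247621, 0.00346609, 0.01829679]), 'grip_force': 0.0, 'finger_gap': 85.57678274122203} 18.700000000000003
top {'fx': 475.2842971667739, 'fy': 475.2842971667739, 'cx': 319.4122797255234, 'cy': 206.7806701816127, 'D': array([-0.03808414,  0.        ,  0.        ,  0.        ,  0.        ]), 'R': array([[-0.02551463, -0.99951849, -0.01765759],
       [-0.99373683,  0.02728142, -0.10836433],
       [ 0.10879388,  0.01478212, -0.99395442]]), 't': array([ -74.10957652,  547.36390867, 1228.1851789
[... 238 characters left out ...]
1281],
       [-0.18110235,  0.71534548, -0.67489464],
       [ 0.18440774, -0.64937002, -0.73777528]]), 't': array([ 534.8290309 ,  208.84010771, 1275.27426682])}
wrist {'fx': 319.0624913460136, 'fy': 319.0624913460136, 'cx': 322.24401291796414, 'cy': 197.643005550855, 'D': array([-0.04153208,  0.        ,  0.        ,  0.        ,  0.        ]), 'mount': array([[-5.47972339e-04, -9.56114781e-01, -2.92991851e-01,
         7.41808692e+01],
       [ 9.99999440e-01, -7.89277789e-04,  7.05371590e-04,
        -8.92686626e-01],
       [-9.05668164e-04, -2.92991300e-01,  9.56114678e-01,
        -1.40718346e+02],
       [ 0.00000000e+00,  0.00000000e+00,  0.00000000e+00,
         1.00000000e+00]])}
```

View pics/top0.png

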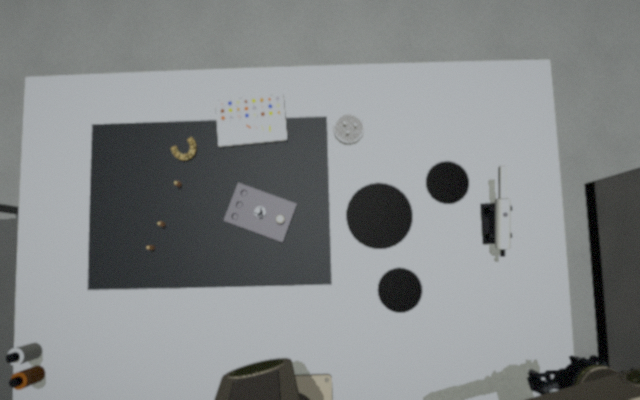

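View pics/side0.png

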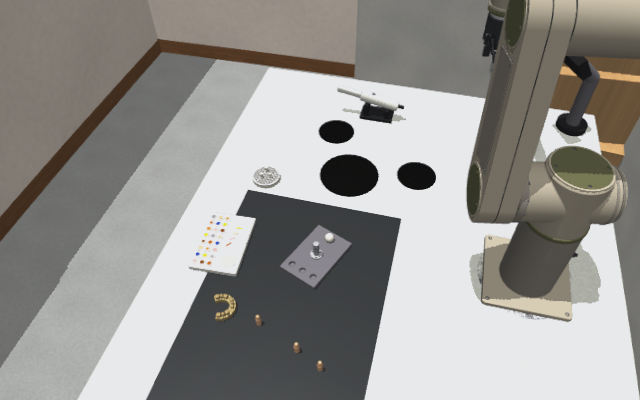

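Top view: the tray is at (260,212), its holes at (243,192), (239,204), (235,216) and the ball at (280,219). The dies are at (178,183), (161,224) and (150,248). There are three black discs, at (379,216), (447,183) and (400,290). The first is clearly the largest, so it should be the pad; I'll measure diameters and check it in a crop.

```bash
cat > h.py <<'E'
import numpy as np, cv2
from bench import r
from scipy.spatial.transform import Rotation as Ro
def cam(n,s=None):
    p=r.camera_params(n); K=np.array([[p['fx'],0,p['cx']],[0,p['fy'],p['cy']],[0,0,1]])
    if n=='wrist':
        T=np.eye(4); T[:3,:3]=Ro.from_euler('xyz',s['tcp_rot'],degrees=True).as_matrix(); T[:3,3]=s['tool_pos']
        M=np.linalg.inv(T@p['mount']); return K,p['D'],M[:3,:3],M[:3,3]
    return K,p['D'],p['R'],p['t']
def ray(c,uv,z):
    K,D,R,t=c; q=cv2.undistortPoints(np.array(uv,float).reshape(-1,1,2),K,D)[:,0]
    d=np.c_[q,np.ones(len(q))]@R; o=-R.T@t
    return o+d*((z-o[2])/d[:,2])[:,None]
def proj(c,X):
    K,D,R,t=c; return cv2.projectPoints(np.array(X,float).reshape(-1,1,3),cv2.Rodrigues(R)[0],t,K,D)[0][:,0]
E
python3 - <<'E'
from h import *
for n in('top','side'):
    im=cv2.imread(f'pics/{n}0.png'); c=cam(n); hsv=cv2.cvtColor(im,cv2.COLOR_BGR2HSV)
    print(n)
    m=((hsv[...,0]<20)&(hsv[...,1]>90)&(hsv[...,2]>50)).astype('u1')
    k,l,st,ce=cv2.connectedComponentsWithStats(m)
    for i in range(1,k):
        if 8<st[i,4]<300: print('die?',ce[i].round(1),st[i,2:],ray(c,ce[i],18).round(0))
    m=(hsv[...,2]<28).astype('u1')
    k,l,st,ce=cv2.connectedComponentsWithStats(m)
    for i in range(1,k):
        if 600<st[i,4]<8000:
            p=cv2.findContours((l==i).astype('u1'),0,1)[0][0][:,0].astype(float); P=ray(c,p,3)[:,:2].astype('f4')
            e=cv2.fitEllipse(P); print('disc',ce[i].round(1),st[i,4],e)
t=cv2.imread('pics/top0.png'); a=cv2.resize(t[150:330,320:520],None,fx=3,fy=3)
cv2.imwrite('pics/crop1.png',a)
s=cam('top'); print('tray',ray(s,[(260,212),(280,219),(239,204)],12).round(0))
E
```

```text
top
die? [178.2 183.8] [ 5  4 14] [[620. 292.  18.]]
die? [162.  223.7] [ 5  5 15] [[512. 335.  18.]]
die? [151.1 247.5] [ 5  4 15] [[449. 364.  18.]]
die? [ 25.6 376.5] [ 33  22 263] [[116. 701.  18.]]
disc [585.4 308.4] 2231 ((-82.85072326660156, -927.609375), (371.4454345703125, 515.3616943359375), 0.0)
side
die? [208.3 227.9] [4 3 9] [[849.  65.  18.]]
die? [258.1 320.3] [ 5  9 36] [[621. 297.  18.]]
die? [296.2 348.2] [ 5  8 33] [[513. 341.  18.]]
die? [319.5 366.5] [ 5  8 31] [[451. 370.  18.]]
disc [348.8 175.3] 1821 ((521.7582397460938, -246.1468963623047), (169.80975341796875, 172.11366271972656), 85.28641510009766)
disc [416.1 175.8] 763 ((322.3860778808594, -292.7878723144531), (107.63631439208984, 111.11247253417969), 73.54148864746094)
tray [[537.  72.  12.]
 [517.  18.  12.]
 [561. 128.  12.]]
```

View pics/crop1.png

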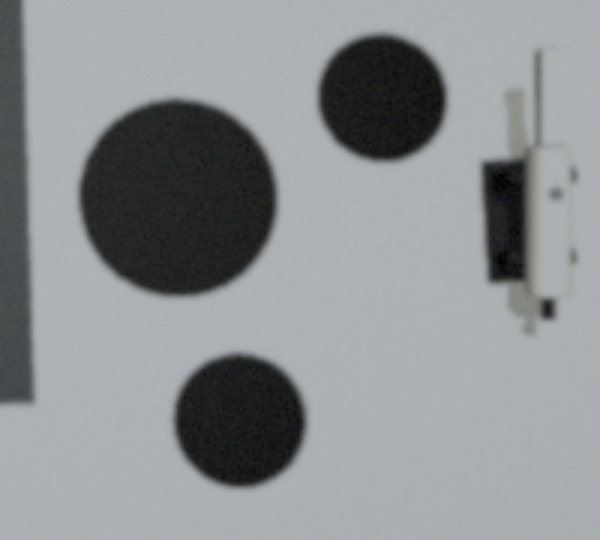

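The largest disc, top (379,216), measures about 172 mm against the 180 mm given; the other two measure about 110 mm. It is the pad, centre about (522,-246). I'll move to a viewpoint over the dies and tray.

```bash
python3 -m handwheel '[[0.028,-0.032,0,0],[0.028,-0.032,0,0],[0.028,-0.032,0,0],[0.028,-0.032,0,0],[0.028,-0.032,0,0],[0.028,-0.032,0,0],[0.028,-0.032,0,0],[0.028,-0.032,0,0],[0.028,-0.032,0,0],[0.028,-0.032,0,0]]' 0.04 30
python3 -m handwheel '[[0.028,-0.032,0,0],[0.028,-0.032,0,0],[0.028,-0.032,0,0],[0.028,-0.032,0,0],[0.028,-0.032,0,0],[0.028,-0.032,0,0],[0.028,-0.032,0,0],[0.028,-0.032,0,0],[0.028,-0.032,0,0],[0.028,-0.032,0,0]]'
python3 -m handwheel '[[0,0,0,8.5],[0,0,0,8.5],[0,0,0,8.5],[0,0,0,8.5],[0,0,0,8.5],[0,0,0,8.5],[0,0,0,8.5],[0,0,0,8.5],[0,0,0,8.5],[0,0,0,8.5]]'
```

```text
time: 1.15
tool_pos: [346.9, -189.8, 231.2]
tcp_rot: [180.0, -0.0, 16.1]
ft_force: [0.1, -0.1, 0.3]
finger_gap: 39.9
grip_force: 0.0
time: 2.15
tool_pos: [527.3, 195.4, 230.9]
tcp_rot: [180.0, 0.0, 16.1]
ft_force: [1.1, -1.1, 0.8]
finger_gap: 40.2
grip_force: 0.0
time: 3.15
tool_pos: [536.8, 103.1, 225.2]
tcp_rot: [-177.6, 5.1, -60.8]
ft_force: [0.8, -0.5, 0.3]
finger_gap: 39.8
grip_force: 0.0
```

```bash
python3 -m handwheel '[[0,0,0,-8.5],[0,0,0,-8.5],[0,0,0,-8.5],[0,0,0,-8.5],[0,0,0,-8.5],[0,0,0,-8.5],[0,0,0,-8.5],[0,0,0,-8.5],[0,0,0,-8.5],[0,0,0,-8.5]]'
python3 -c "
from bench import r
print(r.sense()['joint_pos'])"
```

```text
time: 4.15
tool_pos: [536.4, 103.4, 224.9]
tcp_rot: [-174.7, -1.9, 24.4]
ft_force: [-0.3, 0.5, -0.3]
finger_gap: 40.0
grip_force: 0.0
[ 1.77964729 -1.00947759 94.92170032  5.59092516 86.42602673 66.88352626]
```

The positive turn ran j6 into its end stop and left the tool leaning about 5.6° towards +y. The rows have no tilt control, so I'll push gently against the opposite j6 limit to lean it back, checking row by row.

```bash
python3 -m handwheel '[[0,0,0,-8.5],[0,0,0,-8.5],[0,0,0,-8.5],[0,0,0,-8.5],[0,0,0,-8.5],[0,0,0,-8.5],[0,0,0,-8.5],[0,0,0,-8.5],[0,0,0,-8.5],[0,0,0,-8.5]]'
python3 -m handwheel '[[0,0,0,-8.5],[0,0,0,-8.5],[0,0,0,-8.5],[0,0,0,-8.5],[0,0,0,-8.5],[0,0,0,-8.5],[0,0,0,-8.5],[0,0,0,-8.5],[0,0,0,-8.5],[0,0,0,-8.5]]'
python3 -m handwheel '[[0,0,0,-8.5],[0,0,0,-8.5],[0,0,0,-8.5],[0,0,0,-8.5],[0,0,0,-8.5],[0,0,0,-8.5]]'
cat > t.py <<'E'
from h import *
s=r.sense(); R=Ro.from_euler('xyz',s['tcp_rot'],degrees=True).as_matrix()
print(s['time'],s['joint_pos'].round(2),s['tool_pos'].round(1),s['tcp_rot'].round(2),'lean deg',np.degrees(R[:2,2]).round(2))
E
python3 t.py
```

```text
time: 5.15
tool_pos: [536.4, 103.4, 224.9]
tcp_rot: [178.6, -5.4, 109.6]
ft_force: [-0.1, -0.6, -1.0]
finger_gap: 40.1
grip_force: 0.0
time: 6.15
tool_pos: [536.4, 103.4, 224.9]
tcp_rot: [174.5, 0.9, -165.5]
ft_force: [0.0, -0.3, -0.4]
finger_gap: 40.2
grip_force: 0.0
time: 6.75
tool_pos: [536.2, 109.2, 225.3]
tcp_rot: [177.4, 4.5, -115.5]
ft_force: [-1.0, 0.2, 0.1]
finger_gap: 40.2
grip_force: 0.0
6.75 [   2.67   -0.91   94.75    5.18   86.41 -152.31] [536.2 109.2 225.3] [ 177.36    4.45 -115.46] lean deg [-0.47  5.15]
```

```bash
python3 -m handwheel '[[0,0,0,-8.5],[0,0,0,-8.5]]' >/dev/null; python3 t.py
```

```text
6.95 [  13.16   -0.37   93.79    0.64   85.89 -152.23] [523.8 179.2 228. ] [-179.68    0.89 -104.65] lean deg [0.53 0.78]
```

```bash
python3 -m handwheel '[[0,0,0,-2.5],[0,0,0,0]]' >/dev/null; python3 t.py
```

```text
7.15 [ 1.4860e+01 -2.1000e-01  9.3640e+01  6.0000e-02  8.5900e+01 -1.5223e+02] [520.  191.3 227.8] [-179.44    0.36 -102.91] lean deg [0.63 0.23]
```

```bash
python3 -m handwheel '[[0,0,0,8.5],[0,0,0,8.5],[0,0,0,8.5],[0,0,0,8.5],[0,0,0,8.5],[0,0,0,8.5],[0,0,0,8.5],[0,0,0,8.5],[0,0,0,8.5],[0,0,0,8.5]]' >/dev/null
python3 -m handwheel '[[0,0,0.015,7],[0,0,0.015,7],[0,0,0,0]]' >/dev/null; python3 t.py; python3 - <<'E'
from h import *
import pickle
s=r.sense(); im=r.snapshot('wrist'); cv2.imwrite('pics/w1.png',im[:,:,::-1]); pickle.dump(s,open('w1.pkl','wb'))
E
```

```text
8.45 [ 1.453e+01  8.600e-01  9.597e+01  5.000e-02  8.273e+01 -5.312e+01] [520.  187.9 195.4] [179.7    0.32 157.64] lean deg [0.41 0.16]
```

View pics/w1.png

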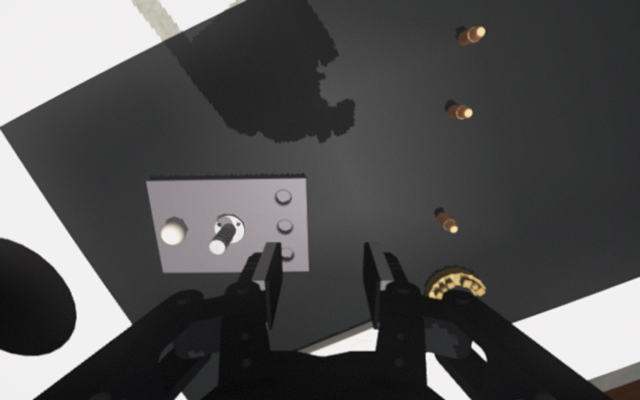

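Wrist view: the die tops are at (480,32), (467,113) and (453,230). The tray corners are at (147,181), (306,177), (309,271) and (163,272), the holes at (283,197), (285,226) and (287,254), the post top at (218,246), and the ball at (174,231).

```bash
cat >> h.py <<'E'
from scipy.optimize import least_squares
def fit_tray(c,pts,g):
    # pts: list of (X,Y,Z in tray frame,u,v)
    P=np.array(pts,float)
    def w(p): a=np.radians(p[2]); C,S=np.cos(a),np.sin(a); return np.c_[p[0]+C*P[:,0]-S*P[:,1],p[1]+S*P[:,0]+C*P[:,1],P[:,2]]
    o=least_squares(lambda p:(proj(c,w(p))-P[:,3:]).ravel(),g,loss='soft_l1',x_scale=[10,10,5])
    return o.x,(proj(c,w(o.x))-P[:,3:])
def totool(s,d):
    return Ro.from_euler('xyz',s['tcp_rot'],degrees=True).inv().apply(d)
E
python3 - <<'E'
from h import *
import pickle
s=pickle.load(open('w1.pkl','rb')); c=cam('wrist',s); im=cv2.imread('pics/w1.png')
x,e=fit_tray(c,[(-34,60,12,283,197),(0,60,12,285,226),(34,60,12,287,254),(-55,-85,12,147,181),(-55,85,12,306,177),(55,85,12,309,271),(55,-85,12,163,272),(0,0,60,218,246),(0,-60,22.5,174,231)],[540,75,-22])
print('tray',x.round(1)); print(e.round(1).tolist())
hsv=cv2.cvtColor(im,cv2.COLOR_BGR2HSV)
m=((hsv[...,0]<22)&(hsv[...,1]>70)&(hsv[...,2]>50)).astype('u1'); k,l,st,ce=cv2.connectedComponentsWithStats(m)
C=cam('top')
for i in range(1,k):
    if 60<st[i,4]<500 and ce[i][1]<240:
        ys,xs=np.nonzero(l==i); uv=np.c_[xs,ys].astype(float)
        f=lambda p:None
        # simulate silhouette of a die, match centroid
        a=np.linspace(0,2*np.pi,24,False); rings=[(0,5),(1.5,6.5),(23.5,6.5),(23.5,5.5),(36,3.5)]
        def cen(p):
            V=np.vstack([np.c_[p[0]+q*np.cos(a),p[1]+q*np.sin(a),0*a+z] for z,q in rings])
            h=cv2.convexHull(proj(c,V).astype('f4')); M=cv2.moments(h); return np.array([M['m10']/M['m00'],M['m01']/M['m00']]),M['m00']
        g=ray(c,ce[i],18)[0,:2]; o=least_squares(lambda p:cen(p)[0]-ce[i],g,x_scale=10,diff_step=1e-3).x
        t=[(480,32),(467,113),(453,230)]; t=min(t,key=lambda q:np.hypot(*(np.array(q)-ce[i])))
        print('die',ce[i].round(1),st[i,4],cen(o)[1].round(0),o.round(1),'by top',ray(c,t,36)[0].round(1))
E
```

```text
tray [536.5  73.7 -21.5]
[[0.7, -0.3], [0.3, 0.3], [-0.1, 0.3], [-1.1, -1.0], [0.6, 0.0], [0.6, -0.6], [0.2, 0.0], [-0.6, 0.6], [-1.2, 0.7]]Traceback (most recent call last):
  File "<stdin>", line 20, in <module>
AttributeError: 'float' object has no attribute 'round'
```

```bash
cat >> h.py <<'E'
def die_fit(c,uv):
    a=np.linspace(0,2*np.pi,24,False); rings=[(0,5),(1.5,6.5),(23.5,6.5),(23.5,5.5),(36,3.5)]
    def cen(p):
        V=np.vstack([np.c_[p[0]+q*np.cos(a),p[1]+q*np.sin(a),0*a+z] for z,q in rings])
        M=cv2.moments(cv2.convexHull(proj(c,V).astype('f4'))); return np.array([M['m10']/M['m00'],M['m01']/M['m00']]),M['m00']
    o=least_squares(lambda p:cen(p)[0]-uv,ray(c,uv,18)[0,:2],x_scale=10,diff_step=1e-3).x
    return o,cen(o)[1]
def dies(c,im):
    hsv=cv2.cvtColor(im,cv2.COLOR_BGR2HSV)
    m=((hsv[...,0]<22)&(hsv[...,1]>70)&(hsv[...,2]>40)).astype('u1'); k,l,st,ce=cv2.connectedComponentsWithStats(m)
    for i in range(1,k):
        if 60<st[i,4]<1500: o,A=die_fit(c,ce[i]); print('die',ce[i].round(1),st[i].tolist(),round(A),o.round(1))
E
python3 - <<'E'
from h import *
import pickle
s=pickle.load(open('w1.pkl','rb')); c=cam('wrist',s); im=cv2.imread('pics/w1.png'); dies(c,im)
print(ray(c,[(480,32),(467,113),(453,230)],36).round(1))
E
```

```text
die [470.5  35.5] [458, 26, 28, 20, 352] 354 [449.4 366.2]
die [458.8 111.5] [448, 105, 25, 15, 270] 282 [511.7 337.3]
die [446.5 221.9] [437, 212, 21, 21, 252] 258 [619.2 293.9]
die [454.2 282.6] [425, 267, 61, 33, 1118] 266 [695.9 282. ]
die [625.6 391.6] [604, 380, 36, 20, 469] 279 [969.1 465.2]
[[449.7 365.5  36. ]
 [511.8 336.5  36. ]
 [619.9 293.   36. ]]
```

```bash
cat > go.py <<'E'
import sys
from h import *
s=r.sense(); t=np.array([float(v) for v in sys.argv[1:4]])
d=t-s['tool_pos']; print('t',round(s['time'],2),'tool delta mm',totool(s,d).round(1),'yaw',s['tcp_rot'].round(2),'gap',round(s['finger_gap'],1),'F',s['grip_force'],s['ft_force'].round(1))
E
python3 go.py 449.4 366 70
```

```text
t 8.5 tool delta mm [133.6 137.2 126.7] yaw [179.64   0.4  157.92] gap 39.9 F 0.0 [0.6 0.5 0.7]
```

```bash
python3 -m handwheel '[[0.026,0.027,0.025,0],[0.026,0.027,0.025,0],[0.026,0.027,0.025,0],[0.026,0.027,0.025,0],[0.026,0.027,0.025,0],[0.0036,0.002,0.0017,-0.6],[0,0,0,0],[0,0,0,0]]' >/dev/null; python3 go.py 449.4 366 11
```

```text
t 9.3 tool delta mm [ 2.6 -2.4 61.7] yaw [179.46   0.62 158.54] gap 39.7 F 0.0 [-0.7 -0.7  1.2]
```

```bash
cat > look.py <<'E'
import sys
from h import *
s=r.sense(); im=r.snapshot('wrist')[:,:,::-1].copy(); cv2.imwrite(sys.argv[1],im); dies(cam('wrist',s),im); print(s['tool_pos'].round(1),s['tcp_rot'].round(2))
E
python3 look.py pics/w2.png; python3 go.py 449.4 366 11
```

```text
die [319.8 213.1] [310, 199, 21, 33, 465] 538 [447.8 367.7]
die [314.8 303.8] [305, 284, 20, 42, 633] 626 [511.2 338.6]
[451.8 367.   72.8] [179.46   0.62 158.54]
t 9.35 tool delta mm [ 2.9 -2.4 62. ] yaw [179.44   0.64 158.47] gap 39.9 F 0.0 [0.5 0.1 0.3]
```

```bash
python3 -m handwheel '[[0.003,-0.0012,0.01,0],[0,0,0.025,0],[0,0,0.02,0],[0,0,0.007,0],[0,0,0,0]]' >/dev/null; python3 go.py 448.6 366.9 11; python3 -m handwheel '[[0,0,0,0],[0,0,0,0],[0,0,0,0],[0,0,0,0]]' 0.005 20;  python3 go.py 526.9 142 60
```

```text
t 9.85 tool delta mm [-1.   1.  -2.9] yaw [179.65   0.46 158.44] gap 40.1 F 0.0 [ 0.3 -0.5  0.2]
time: 10.25
tool_pos: [449.0, 368.2, 10.7]
tcp_rot: [179.4, 0.6, 158.5]
ft_force: [-0.3, -0.6, 5.5]
finger_gap: 11.9
grip_force: 20.5
t 10.25 tool delta mm [-156.  -181.4  -49.4] yaw [179.43   0.63 158.49] gap 11.9 F 20.478596199536696 [-0.3 -0.6  5.5]
```

```bash
python3 -m handwheel '[[0,0,-0.02,0],[0,0,-0.03,0],[0,0,-0.02,0],[0,0,0,0],[0,0,0,0]]'; python3 - <<'E'
from h import *
s=r.sense(); im=r.snapshot('wrist')[:,:,::-1]; b=r.snapshot('side')[:,:,::-1]
u=proj(cam('side'),s['tool_pos'])[0]; print(s['tool_pos'],u)
a=cv2.resize(im[150:350,220:420],(400,400),interpolation=2)
x,y=int(u[0]),int(u[1]); q=b[max(0,y-50):y+50,x-50:x+50]; cv2.imwrite('pics/g1.png',np.hstack([a,cv2.resize(q,(400,400),interpolation=2)]))
E
```

```text
time: 10.75
tool_pos: [447.3, 367.5, 79.6]
tcp_rot: [179.5, 0.6, 158.5]
ft_force: [0.2, 0.1, -0.3]
finger_gap: 11.5
grip_force: 20.0
[447.32022227 367.52209307  79.56495335] [321.05675047 353.77638061]
```

View pics/g1.png

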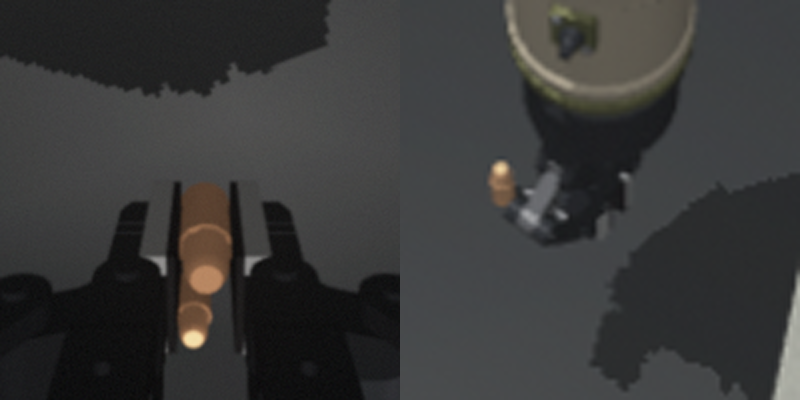

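The die is gripped: its top is at crop (207,278), i.e. image (323.5,289), and its foot is near (322,243). I'll work out where the die axis sits relative to the TCP.

```bash
cat > inhand.py <<'E'
import sys
from h import *
# tool-frame position of pixel at given tool z
p=r.camera_params('wrist'); K=np.array([[p['fx'],0,p['cx']],[0,p['fy'],p['cy']],[0,0,1]]); M=np.linalg.inv(p['mount'])
c=(K,p['D'],M[:3,:3],M[:3,3])
print('top',ray(c,[(323.5,289)],-25.3).round(1))
V=[(x,0,z) for x in(-2,0,2) for z in (-25.3,10.7)]; print([(v,q.round(0).tolist()) for v,q in zip(V,proj(c,V))])
E
python3 inhand.py; python3 go.py 526.9 142 60
```

```text
top [[  0.6   0.7 -25.3]]
[((-2, 0, -25.3), [322.0, 294.0]), ((-2, 0, 10.7), [322.0, 255.0]), ((0, 0, -25.3), [322.0, 290.0]), ((0, 0, 10.7), [322.0, 251.0]), ((2, 0, -25.3), [322.0, 286.0]), ((2, 0, 10.7), [322.0, 248.0])]
t 10.85 tool delta mm [-157.3 -179.7   18. ] yaw [179.64   0.47 158.49] gap 11.9 F 19.95953971752897 [-0.6  0.3  0.1]
```

```bash
python3 -m handwheel '[[-0.026,-0.030,0,0],[-0.026,-0.030,0,0],[-0.026,-0.030,0,0],[-0.026,-0.030,0,0],[-0.026,-0.030,0,0],[-0.026,-0.030,0.01,0],[0,0,0,0],[0,0,0,0]]' >/dev/null; python3 go.py 526.9 142 60; python3 - <<'E'
from h import *
import pickle
s=r.sense(); im=r.snapshot('wrist')[:,:,::-1].copy(); cv2.imwrite('pics/w3.png',im); pickle.dump(s,open('w3.pkl','wb')); print(s['tool_pos'],s['tcp_rot'])
c=cam('wrist',s); T=Ro.from_euler('z',-21.5,degrees=True)
P=[(-34,60,12),(0,60,12),(34,60,12),(-55,-85,12),(-55,85,12),(55,85,12),(0,0,60),(0,-60,22.5)]
for p,q in zip(P,proj(c,T.apply(P)+[536.5,73.7,0])): print(p,q.round(0))
E
```

```text
t 11.65 tool delta mm [-1.3  0.8  7.6] yaw [179.62   0.38 158.35] gap 11.8 F 19.96022455394268 [-0.1  1.   0. ]
[525.2952458  141.69123724  67.58855057] [179.62109466   0.3764404  158.35052478]
(-34, 60, 12) [323. 222.]
(0, 60, 12) [323. 267.]
(34, 60, 12) [323. 309.]
(-55, -85, 12) [100. 192.]
(-55, 85, 12) [362. 191.]
(55, 85, 12) [356. 332.]
(0, 0, 60) [215. 312.]
(0, -60, 22.5) [143. 275.]
```

View pics/w3.png

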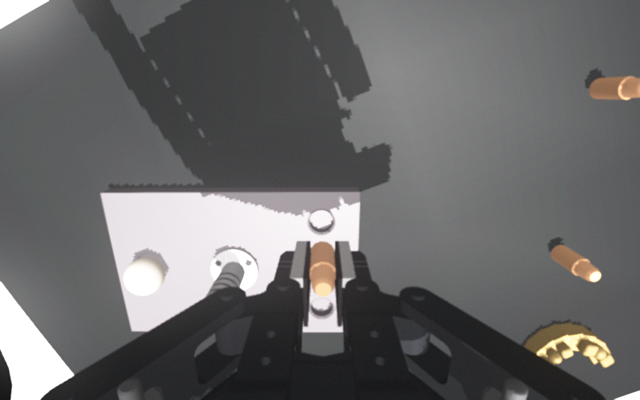

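Holes show at (321,221) and (321,308), corners at (102,193), (360,191) and (131,331), and the ball at (144,276), all close to the prediction. I'll refit the tray.

```bash
python3 - <<'E'
from h import *
import pickle
s=pickle.load(open('w3.pkl','rb')); c=cam('wrist',s)
x,e=fit_tray(c,[(-34,60,12,321,221),(34,60,12,321,308),(-55,-85,12,102,193),(-55,85,12,360,191),(55,-85,12,131,331),(0,-60,22.5,144,276)],[540,75,-22])
print(x.round(2),e.round(1).tolist()); T=Ro.from_euler('z',x[2],degrees=True)
print((T.apply([(-34,60,0),(0,60,0),(34,60,0)])+[x[0],x[1],0]).round(1))
E
python3 go.py 526.9 142 20
```

```text
[536.38  73.   -21.34] [[0.5, 0.5], [1.2, 0.5], [-3.3, -0.3], [0.4, -0.4], [0.2, 0.7], [-1.4, -0.3]]
[[526.5 141.3   0. ]
 [558.2 128.9   0. ]
 [589.9 116.5   0. ]]
t 11.7 tool delta mm [-1.3 -0.4 48.1] yaw [179.59   0.41 158.44] gap 11.6 F 19.960145454097074 [-0.6  0.1 -0.8]
```

```bash
python3 -m handwheel '[[-0.0015,-0.002,0.01,0],[0,0,0.015,0],[0,0,0.013,0],[0,0,0.006,0],[0,0,0.002,0],[0,0,0.002,0],[0,0,0,0]]'; python3 -m handwheel '[[0,0,0.002,0],[0,0,0.002,0],[0,0,0,0],[0,0,0,0]]'; python3 go.py 526.4 141 15
```

```text
time: 12.4
tool_pos: [527.8, 140.5, 21.4]
tcp_rot: [179.5, 0.6, 158.5]
ft_force: [-0.8, -0.0, 0.1]
finger_gap: 11.5
grip_force: 20.0
time: 12.8
tool_pos: [527.6, 140.4, 17.3]
tcp_rot: [179.5, 0.5, 158.5]
ft_force: [-0.1, -0.6, -0.1]
finger_gap: 12.1
grip_force: 20.0
t 12.8 tool delta mm [1.4 0.  2.3] yaw [179.54   0.54 158.49] gap 12.1 F 19.960639505297877 [-0.1 -0.6 -0.1]
```

```bash
python3 -m handwheel '[[0,0,0.0015,0],[0,0,0.001,0],[0,0,0,0]]'; python3 -m handwheel '[[0,0,0,0],[0,0,0,0],[0,0,-0.005,0],[0,0,-0.025,0],[0,0,-0.035,0]]' 0.04;  python3 go.py 511.2 338 75; python3 - <<'E'
from h import *
im=r.snapshot('wrist')[:,:,::-1]; cv2.imwrite('pics/w4.png',cv2.resize(im[150:350,170:470],(600,400)))
E
```

```text
time: 13.1
tool_pos: [527.7, 140.4, 14.8]
tcp_rot: [179.5, 0.5, 158.5]
ft_force: [-0.3, -0.9, -0.2]
finger_gap: 12.3
grip_force: 20.0
time: 13.6
tool_pos: [524.8, 139.9, 78.5]
tcp_rot: [179.7, 0.3, 158.5]
ft_force: [0.9, -0.1, 0.3]
finger_gap: 40.1
grip_force: 0.0
t 13.6 tool delta mm [ 85.4 179.3   4.1] yaw [179.68   0.3  158.49] gap 40.1 F 0.0 [ 0.9 -0.1  0.3]
```

View pics/w4.png

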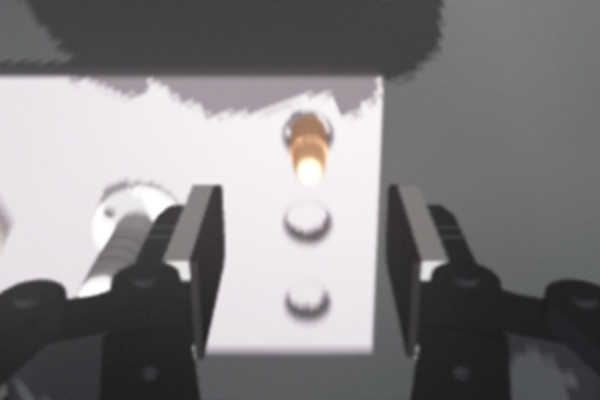

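The first die is seated in hole0. Now the second die.

```bash
python3 -m handwheel '[[0.017,0.036,0,0],[0.017,0.036,0,0],[0.017,0.036,0,0],[0.017,0.036,0,0],[0.017,0.036,0.004,0],[0,0,0,0],[0,0,0,0]]' >/dev/null; python3 look.py pics/w5.png; python3 go.py 511.2 338 11
```

```text
die [318.4 214. ] [308, 200, 21, 33, 465] 519 [510.9 338.6]
die [ 83.1 326.3] [63, 307, 40, 39, 718] 778 [530.  135.3]
die [317.3 344.9] [309, 333, 17, 24, 353] 617 [610.8 298. ]
[513.5 339.6  76.4] [179.56   0.54 158.61]
t 14.4 tool delta mm [ 2.7 -2.1 65.3] yaw [179.57   0.54 158.53] gap 39.9 F 0.0 [-0.   0.1  0.1]
```

```bash
python3 -m handwheel '[[0.0032,-0.0015,0.015,0],[0,0,0.025,0],[0,0,0.02,0],[0,0,0.0055,0],[0,0,0,0]]' >/dev/null; python3 -m handwheel '[[0,0,0,0],[0,0,0,0],[0,0,0,0],[0,0,0,0]]' 0.005 20; python3 -m handwheel '[[0,0,-0.02,0],[0,0,-0.03,0],[0,0,-0.02,0],[0,0,0,0],[0,0,0,0]]';python3 go.py 558.4 128.5 70; python3 - <<'E'
from h import *
im=r.snapshot('wrist')[:,:,::-1]; cv2.imwrite('pics/g2.png',cv2.resize(im[150:350,220:420],(400,400),interpolation=2))
E
```

```text
time: 15.3
tool_pos: [512.1, 339.3, 12.2]
tcp_rot: [179.4, 0.6, 158.5]
ft_force: [1.5, -1.1, 4.8]
finger_gap: 11.7
grip_force: 20.2
time: 15.8
tool_pos: [510.5, 338.9, 81.3]
tcp_rot: [179.5, 0.6, 158.5]
ft_force: [0.0, 0.5, -0.1]
finger_gap: 11.9
grip_force: 19.8
t 15.8 tool delta mm [-121.5 -178.3   10.9] yaw [179.49   0.58 158.49] gap 11.9 F 19.776068824212416 [ 0.   0.5 -0.1]
```

View pics/g2.png

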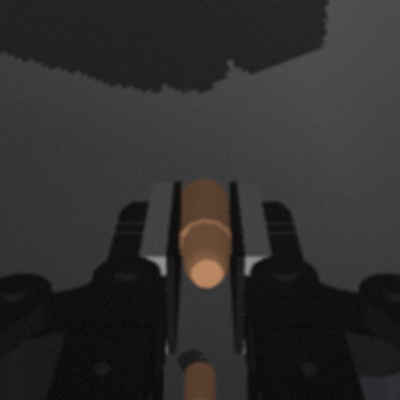

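```bash
python3 -m handwheel '[[-0.021,-0.03,0.002,0],[-0.021,-0.03,0.002,0],[-0.021,-0.03,0.002,0],[-0.021,-0.03,0.002,0],[-0.021,-0.03,0.002,0],[-0.021,-0.029,0.001,0],[0,0,0,0],[0,0,0,0]]' >/dev/null; python3 go.py 560.4 127.4 21; python3 - <<'E'
from h import *
im=r.snapshot('wrist')[:,:,::-1]; cv2.imwrite('pics/w6.png',cv2.resize(im[150:350,170:470],(600,400)))
E
```

```text
t 16.65 tool delta mm [ 1.8  1.6 47. ] yaw [179.6    0.4  158.37] gap 11.9 F 19.787993958889274 [ 0.7  0.4 -0.7]
```

View pics/w6.png

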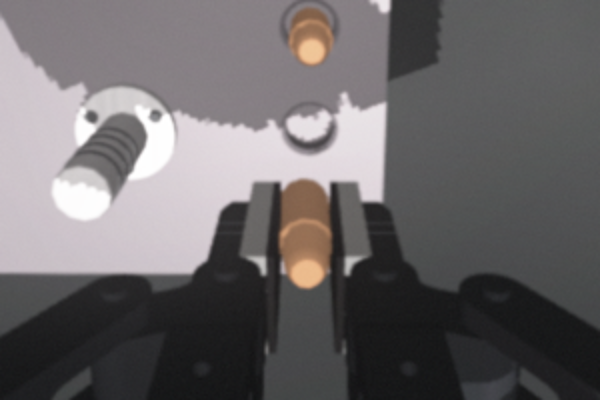

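```bash
python3 - <<'E'
from h import *
s=r.sense(); c=cam('wrist',s)
for uv,z in(((324.5,213.5),12),((324.5,164),12)):
    for k in range(1): print(s['tool_pos'].round(1),totool(s,ray(c,[uv],z)[0]-s['tool_pos']).round(1), ray(c,[uv],z).round(1))
p=r.camera_params('wrist'); M=np.linalg.inv(p['mount']); c2=(c[0],c[1],M[:3,:3],M[:3,3])
print('die top in tool',ray(c2,[(170+307/2,150+273/2)],12-36).round(1),'rim',ray(c2,[(170+305/2,150+222/2)],12-23.5).round(1))
E
```

```text
[561.  126.   68.3] [ 4.4  1.6 56.3] [[558.  129.4  12. ]]
[561.  126.   68.3] [37.4  1.6 56. ] [[527.3 141.4  12. ]]
die top in tool [[  0.9   0.7 -24. ]] rim [[  6.2   0.3 -11.5]]
```

```bash
python3 -m handwheel '[[0.0028,0.001,0.01,0],[0,0,0.015,0],[0,0,0.013,0],[0,0,0.006,0],[0,0,0.002,0],[0,0,0.002,0],[0,0,0,0]]'; python3 -m handwheel '[[0,0,0.002,0],[0,0,0.002,0],[0,0,0.0005,0],[0,0,0,0]]'; python3 go.py 559.4 128 15
```

```text
time: 17.4
tool_pos: [560.4, 128.1, 21.7]
tcp_rot: [179.5, 0.5, 158.5]
ft_force: [-0.6, 0.7, -0.9]
finger_gap: 11.8
grip_force: 19.8
time: 17.8
tool_pos: [560.4, 128.0, 17.1]
tcp_rot: [179.5, 0.5, 158.5]
ft_force: [-2.0, -1.3, -0.2]
finger_gap: 11.8
grip_force: 19.8
t 17.8 tool delta mm [ 0.9 -0.4  2.1] yaw [179.54   0.54 158.48] gap 11.8 F 19.81855474827171 [-2.  -1.3 -0.2]
```

```bash
python3 -m handwheel '[[0,0,0.0005,0],[0,0,0,0],[0,0,0,0],[0,0,-0.005,0],[0,0,-0.025,0],[0,0,-0.035,0],[0,0,0,0]]' 0.04; python3 look.py pics/w7.png; python3 go.py 618.5 294.5 75
```

```text
time: 18.5
tool_pos: [563.6, 128.4, 87.8]
tcp_rot: [179.3, 1.0, 158.5]
ft_force: [0.7, 0.9, 0.9]
finger_gap: 39.9
grip_force: 0.0
die [317.6 159. ] [308, 147, 20, 25, 397] 402 [528.9 139.8]
die [563.5 198. ] [540, 183, 49, 30, 820] 794 [619.1 293.3]
die [318.3 205.6] [309, 193, 19, 29, 369] 460 [559.7 128. ]
[563.6 128.4  87.8] [179.29   1.   158.49]
t 18.55 tool delta mm [  8.9 175.1  12.3] yaw [179.35   0.87 158.49] gap 40.2 F 0.0 [ 0.2 -0.3 -0.1]
```

```bash
python3 -m handwheel '[[0.0018,0.035,0.0025,0],[0.0018,0.035,0.0025,0],[0.0018,0.035,0.0025,0],[0.0018,0.035,0.0025,0],[0.0018,0.035,0.0025,0],[0,0,0,0],[0,0,0,0]]' >/dev/null; python3 look.py pics/w8.png; python3 go.py 618.5 294.5 11.5
```

```text
die [ 46.3 186.8] [20, 173, 49, 29, 755] 1054 [527.9 139.4]
die [323.9 224.6] [314, 211, 21, 32, 459] 574 [617.5 295. ]
die [ 59.2 236.3] [34, 221, 46, 33, 694] 967 [560.  126.6]
die [344.9 310.4] [309, 297, 68, 42, 832] 659 [684.3 285. ]
die [329.3 327.3] [317, 316, 28, 26, 252] 662 [693.9 269.4]
die [328.3 351. ] [310, 339, 34, 18, 192] 666 [713.9 260.8]
[614.7 294.4  68.9] [179.63   0.46 158.57]
t 19.3 tool delta mm [-2.6  1.8 57.7] yaw [179.63   0.47 158.52] gap 40.1 F 0.0 [ 0.6  0.2 -0.2]
```

```bash
python3 -m handwheel '[[-0.0028,0.0015,0.015,0],[0,0,0.022,0],[0,0,0.015,0],[0,0,0.0055,0],[0,0,0,0]]' >/dev/null; python3 -m handwheel '[[0,0,0,0],[0,0,0,0],[0,0,0,0],[0,0,0,0]]' 0.005 20; python3 -m handwheel '[[0,0,-0.02,0],[0,0,-0.03,0],[0,0,-0.02,0],[0,0,0,0],[0,0,0,0]]';python3 go.py 590.3 116 75
```

```text
time: 20.2
tool_pos: [620.3, 294.9, 14.3]
tcp_rot: [179.5, 0.6, 158.5]
ft_force: [0.3, -0.8, 4.3]
finger_gap: 12.1
grip_force: 19.7
time: 20.7
tool_pos: [618.9, 294.5, 83.4]
tcp_rot: [179.5, 0.6, 158.5]
ft_force: [-0.5, -0.6, -0.7]
finger_gap: 11.7
grip_force: 19.6
t 20.7 tool delta mm [ -38.8 -176.6    7.3] yaw [179.49   0.59 158.49] gap 11.7 F 19.565292677725665 [-0.5 -0.6 -0.7]
```

```bash
python3 -m handwheel '[[-0.0065,-0.0295,0.001,0],[-0.0065,-0.0295,0.001,0],[-0.0065,-0.0295,0.001,0],[-0.0065,-0.0295,0.001,0],[-0.0065,-0.0295,0.001,0],[-0.0065,-0.0295,0.001,0],[0,0,0,0],[0,0,0,0]]' >/dev/null; python3 go.py 591.5 115.8 23; python3 look.py pics/w9.png; python3 - <<'E'
from h import *
p=r.camera_params('wrist'); K=np.array([[p['fx'],0,p['cx']],[0,p['fy'],p['cy']],[0,0,1]]); M=np.linalg.inv(p['mount']); c2=(K,p['D'],M[:3,:3],M[:3,3])
s=r.sense(); c=cam('wrist',s)
def blob(im):
    h=cv2.cvtColor(im,cv2.COLOR_BGR2HSV); m=((h[...,0]<22)&(h[...,1]>70)&(h[...,2]>40)).astype('u1'); m[:,:300]=0;m[:,345:]=0
    k,l,st,ce=cv2.connectedComponentsWithStats(m)
    return [(st[i,:5].tolist(),ce[i].round(1)) for i in range(1,k) if st[i,4]>60]
print('w3',blob(cv2.imread('pics/w3.png')))
w6=np.zeros((400,640,3),'u1'); w6[150:350,170:470]=cv2.resize(cv2.imread('pics/w6.png'),(300,200),interpolation=cv2.INTER_AREA); print('w6',blob(w6))
print('w9',blob(cv2.imread('pics/w9.png')))
# hole mouth ellipses: predicted
T=Ro.from_euler('z',-21.4,degrees=True); print(proj(c,T.apply([(-34,60,12),(0,60,12),(34,60,12)])+[536.4,73.3,0]).round(1))
g=cv2.cvtColor(cv2.imread('pics/w9.png'),cv2.COLOR_BGR2GRAY)
q=proj(c,T.apply([(34,60,12)])+[536.4,73.3,0])[0].astype(int); print(g[q[1]-16:q[1]+16:2,q[0]-20:q[0]+21:2])
E
```

```text
t 21.5 tool delta mm [-1.6  1.5 51.4] yaw [179.59   0.41 158.4 ] gap 11.1 F 19.606937384814955 [0.6 0.6 0.1]
die [323.8 117.3] [313, 106, 23, 23, 405] 408 [528.6 140.3]
die [324.  172.9] [314, 159, 21, 29, 468] 467 [561.2 127.6]
die [322.1 263.5] [309, 238, 27, 53, 1190] 586 [620.4 102.9]
[589.  114.8  74.4] [179.59   0.41 158.4 ]
w3 [([309, 242, 28, 53, 1207], array([322.3, 267.9]))]
w6 [([314, 154, 23, 29, 488], array([324.9, 168.1])), ([309, 240, 28, 55, 1222], array([322.4, 266.5]))]
w9 [([313, 106, 23, 23, 405], array([323.8, 117.3])), ([314, 159, 21, 29, 468], array([324. , 172.9])), ([309, 238, 27, 53, 1190], array([322.1, 263.5]))]
[[323.1 112.7]
 [323.2 166.8]
 [323.3 215.9]]
[[ 92  90  90  88  92  92  91  89  90  92  91  90  91  92  90  90  88  90
  152 167 157]
 [ 92  90  91  90  91  89  91  91  88  89  90  89  93  89  87  88  91 145
  166 173 173]
 [ 89  90  90  90  90  90  89  90  87  87  85  85  88 109 135 155 103 138
  174 174 173]
 [124  93  92  90  91  90  88  81  88 114 129 118  96 132 168 176 162 173
  174 175 174]
 [147 156 153 104 103  83  90 141 167 173 173 174 
[... 318 characters left out ...]
8 155 100 133 170 170 170 170 169 172 171 171 131  87  88 146
  172 172 172]
 [168 169 170 153  96  95 167 172 169 169 172 172 172 164 114  72  87 140
  171 171 169]
 [166 168 169 155 107  63 139 146 169 169 161 171 172 150  81  55  85 147
  171 172 171]
 [166 168 167 161 116  78  57  82 128 115  97 152 137 101  55  67 105 161
  171 170 170]
 [167 166 167 168 144 102  66  49  58  64  69  70  58  44  57  86 130 169
  169 170 168]
 [166 167 166 169 164 134  96  77  57  48  46  46  56  75  94 125 163 169
  169 168 168]
 [163 165 164 166 166 164 140 111  92  90  90  90  89  97 137 165 169 170
  168 168 169]
 [163 164 165 165 165 166 167 160 141 124 119 125 137 159 166 166 168 170
  167 168 168]]
```

```bash
python3 - <<'E'
from h import *
s=r.sense(); c=cam('wrist',s); print(s['tool_pos'].round(1),s['tcp_rot'].round(2),totool(s,ray(c,[(323.1,216.7)],12)[0]-s['tool_pos']).round(1))
E
```

```text
[589.3 115.6  74.7] [179.57   0.44 158.46] [-0.2  0.7 62.7]
```

```bash
python3 -m handwheel '[[-0.001,0.0004,0.01,0],[0,0,0.015,0],[0,0,0.015,0],[0,0,0.005,0],[0,0,0.002,0],[0,0,0.002,0],[0,0,0,0]]'; python3 -m handwheel '[[0,0,0.002,0],[0,0,0.002,0],[0,0,0.001,0],[0,0,0,0]]'; python3 go.py 591.5 115.8 18
```

```text
time: 22.25
tool_pos: [591.9, 115.6, 27.1]
tcp_rot: [179.5, 0.6, 158.5]
ft_force: [0.4, -0.3, 0.5]
finger_gap: 11.3
grip_force: 19.6
time: 22.65
tool_pos: [591.6, 115.5, 21.8]
tcp_rot: [179.5, 0.5, 158.5]
ft_force: [-0.1, -0.6, 0.2]
finger_gap: 11.6
grip_force: 19.6
t 22.65 tool delta mm [0.2 0.2 3.8] yaw [179.55   0.53 158.49] gap 11.6 F 19.60936216986738 [-0.1 -0.6  0.2]
```

```bash
python3 -m handwheel '[[0,0,0.002,0],[0,0,0.001,0],[0,0,0,0],[0,0,0,0]]'; python3 -m handwheel '[[0,0,0,0],[0,0,0,0],[0,0,-0.005,0],[0,0,-0.025,0],[0,0,-0.04,0],[0,0,-0.025,0],[0,0,0,0],[0,0,0,0]]' 0.04; python3 look.py pics/w10.png; python3 - <<'E'
from h import *
im=cv2.imread('pics/w10.png'); cv2.imwrite('pics/w10c.png',cv2.resize(im[80:280,120:420],(750,500),interpolation=cv2.INTER_CUBIC))
E
```

```text
time: 23.05
tool_pos: [591.7, 115.6, 18.9]
tcp_rot: [179.5, 0.5, 158.5]
ft_force: [-0.1, 0.3, 1.4]
finger_gap: 11.5
grip_force: 19.6
time: 23.85
tool_pos: [591.3, 115.3, 115.1]
tcp_rot: [179.5, 0.6, 158.5]
ft_force: [0.0, -0.5, -0.5]
finger_gap: 39.9
grip_force: 0.0
die [320.7 110.1] [312, 101, 19, 19, 273] 278 [528.2 140.1]
die [321.  156.9] [312, 146, 18, 23, 301] 312 [560.6 127.5]
die [320.9 197.8] [313, 188, 17, 24, 271] 350 [590.7 115.5]
die [630.4 396.4] [614, 391, 26, 9, 127] 486 [920.5 341.6]
[591.3 115.3 115.1] [179.48   0.65 158.49]
```

View pics/w10c.png

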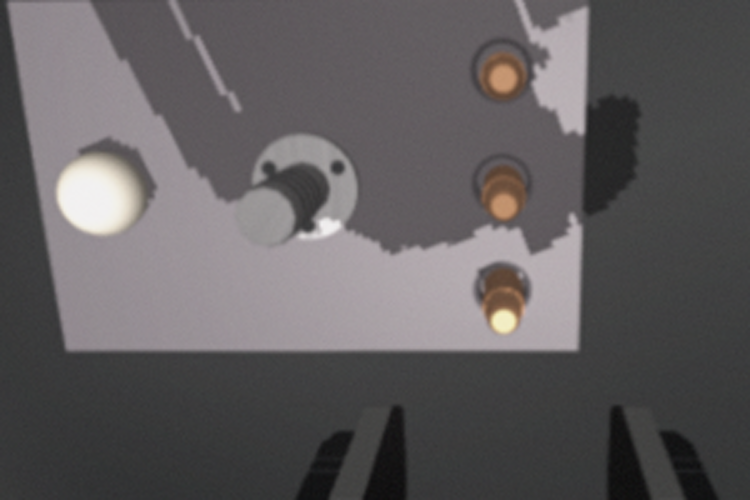

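All three dies stand in their holes; their tops are at crop (503,78), (503,205) and (503,321). The ball at (100,193) is in its pocket and the post top is at (266,217). I'll fit the tray with the dies assumed seated, which also checks their height, and get the grip position.

```bash
python3 - <<'E'
from h import *
s=r.sense(); c=cam('wrist',s); f=lambda x,y:(120+x/2.5,80+y/2.5)
P=[(-34,60,40,*f(503,78)),(0,60,40,*f(503,205)),(34,60,40,*f(503,321)),(55,-85,12,*f(66,351)),(55,85,12,*f(578,351)),(0,0,60,*f(266,217)),(0,0,16,*f(305,187)),(0,-60,22.5,*f(100,193))]
x,e=fit_tray(c,P,[536,73,-21]); print(x.round(1),e.round(1).tolist())
C=cam('side'); 
E
python3 go.py 536.5 73.3 100
```

```text
[535.6  72.8 -21.8] [[1.0, -1.5], [0.8, -0.6], [0.6, 0.3], [-1.5, 0.5], [0.9, 1.1], [-1.1, 0.8], [-0.2, 0.3], [-1.3, -0.4]]
t 23.9 tool delta mm [ 34.8 -58.8  12.8] yaw [179.55   0.52 158.49] gap 40.4 F 0.0 [ 0.1 -0.3 -0.1]
```

```bash
python3 -m handwheel '[[0.012,-0.02,0,0],[0.012,-0.02,0,0],[0.0108,-0.0188,0,0],[0,0,0,8.5],[0,0,0,8.5],[0,0,0,8.5],[0,0,0,8.5],[0,0,0,8.5],[0,0,0,8.5],[0,0,0,8.5]]' >/dev/null; python3 -m handwheel '[[0,0,0,8.5],[0,0,0,8.5],[0,0,0,8.5],[0,0,0,5],[0,0,0,0],[0,0,0,0]]' >/dev/null; python3 go.py 536.8 73 23.5
```

```text
t 25.5 tool delta mm [-0.5  0.4 88.3] yaw [179.58  -0.4   68.65] gap 40.2 F 0.0 [0.3 0.6 0.1]
```

```bash
python3 -m handwheel '[[0,0,0.02,0],[0,0,0.03,0],[0,0,0.025,0],[0,0,0.01,0],[0,0,0.003,0],[0,0,0,0],[0,0,0,0]]'; python3 go.py 536.8 73 23.5
```

```text
time: 26.2
tool_pos: [538.9, 73.7, 26.6]
tcp_rot: [179.3, -0.5, 68.5]
ft_force: [-0.8, -0.0, 0.8]
finger_gap: 40.0
grip_force: 0.0
t 26.2 tool delta mm [-1.4 -1.8  3. ] yaw [179.35  -0.51  68.52] gap 40.0 F 0.0 [-0.8 -0.   0.8]
```

```bash
python3 -m handwheel '[[-0.0008,-0.0012,0.002,0],[0,0,0,0]]' >/dev/null; python3 -m handwheel '[[0,0,0,0],[0,0,0,0],[0,0,0,0],[0,0,0,0],[0,0,0,0],[0,0,0,0],[0,0,0,0]]' 0.01 50; python3 go.py 522 -246 123
```

```text
time: 27.1
tool_pos: [536.9, 73.2, 23.7]
tcp_rot: [179.4, -0.5, 68.5]
ft_force: [-0.0, -1.1, 5.4]
finger_gap: 14.5
grip_force: 49.0
t 27.1 tool delta mm [-301.6  104.2 -100.7] yaw [179.41  -0.48  68.49] gap 14.5 F 48.99528086185455 [-0.  -1.1  5.4]
```

```bash
python3 - <<'E'
from h import *
# pad estimate from both cameras, dark-disc ellipse in the first pictures
for n,roi in(('top',(335,170,425,262)),('side',(310,145,390,205))):
    im=cv2.GaussianBlur(cv2.cvtColor(cv2.imread(f'pics/{n}0.png'),6),(3,3),0); x0,y0,x1,y1=roi
    m=np.zeros_like(im); m[y0:y1,x0:x1]=(im[y0:y1,x0:x1]<90); k=max(cv2.findContours(m,0,1)[0],key=cv2.contourArea)[:,0]
    e=cv2.fitEllipse(ray(cam(n),k,3)[:,:2].astype('f4')); print(n,np.round(e[0],1),np.round(e[1],1))
E
```

```text
top [ 520.5 -247.8] [171.5 172.3]
side [ 521.9 -247.5] [172.5 174.1]
```

Gripped. Gentle lift.

```bash
python3 -m handwheel '[[0,0,-0.002,0],[0,0,-0.004,0],[0,0,-0.006,0],[0,0,-0.008,0],[0,0,-0.008,0],[0,0,-0.008,0],[0,0,-0.006,0],[0,0,-0.004,0],[0,0,-0.002,0],[0,0,0,0]]'; python3 - <<'E'
from h import *
s=r.sense(); im=r.snapshot('wrist')[:,:,::-1].copy(); cv2.imwrite('pics/w11.png',im); c=cam('wrist',s)
T=Ro.from_euler('z',-21.6,degrees=True); P=T.apply([(-34,60,40),(0,60,40),(34,60,40),(0,-60,22.5)])+[536.5,73.2,s['tool_pos'][2]-23.7]; print(s['tool_pos'],proj(c,P).round(0)); dies(c,im)
h=cv2.cvtColor(im,cv2.COLOR_BGR2HSV); m=((h[...,1]<60)&(h[...,2]>150)).astype('u1'); k,l,st,ce=cv2.connectedComponentsWithStats(m)
print([(st[i].tolist(),ce[i].round(0)) for i in range(1,k) if st[i,4]>150])
E
```

```text
time: 28.1
tool_pos: [535.9, 73.1, 71.3]
tcp_rot: [179.4, -0.5, 68.5]
ft_force: [-1.1, 0.3, -4.3]
finger_gap: 14.7
grip_force: 48.8
[535.91921244  73.12475987  71.3429439 ] [[239. 140.]
 [327. 139.]
 [414. 140.]
 [325. 355.]]
die [396.9 135.6] [380, 121, 40, 32, 733] 548 [598.1 107.4]
die [250.9 135.9] [230, 122, 38, 32, 754] 528 [515.1 140. ]
die [324.6 135.2] [311, 122, 29, 31, 503] 425 [557.1 123.9]
[([579, 0, 61, 216, 8011], array([619.,  85.])), ([205, 81, 236, 169, 26570], array([333., 152.])), ([318, 134, 15, 16, 191], array([325., 141.])), ([403, 134, 15, 16, 192], array([410., 142.])), ([0, 161, 123, 239, 15575], array([ 41., 306.])), ([301, 224, 49, 22, 487], array([326., 233.])), ([538, 317, 102, 83, 4073], array([600., 359.])), ([305, 338, 40, 18, 510], array([325., 347.]))]
```

```bash
python3 -m handwheel '[[0,0,-0.002,0],[0,0,-0.004,0],[0,0,-0.006,0],[0,0,-0.008,0],[0,0,-0.010,0],[0,0,-0.008,0],[0,0,-0.006,0],[0,0,-0.004,0],[0,0,-0.002,0],[0,0,0,0]]'; python3 go.py 521 -247.5 123
```

```text
time: 29.15
tool_pos: [535.3, 72.9, 121.3]
tcp_rot: [179.4, -0.5, 68.5]
ft_force: [0.1, 0.8, -4.6]
finger_gap: 14.6
grip_force: 48.8
t 29.15 tool delta mm [-303.3  104.2   -3.2] yaw [179.45  -0.46  68.49] gap 14.6 F 48.76547455787659 [ 0.1  0.8 -4.6]
```

```bash
python3 -m handwheel '[[-0.003,0.001,0,0],[-0.006,0.002,0,0],[-0.009,0.003,0,0],[-0.012,0.004,0,0],[-0.015,0.005,0,0],[-0.015,0.005,0,0],[-0.015,0.005,0,0],[-0.015,0.005,0,0],[-0.015,0.005,0,0],[-0.015,0.005,0,0]]'
python3 -m handwheel '[[-0.015,0.005,0,0],[-0.015,0.005,0,0],[-0.015,0.005,0,0],[-0.015,0.005,0,0],[-0.015,0.005,0,0],[-0.015,0.005,0,0],[-0.015,0.005,0,0],[-0.015,0.005,0,0],[-0.015,0.005,0,0],[-0.015,0.005,0,0]]'
python3 -m handwheel '[[-0.012,0.004,0,0],[-0.010,0.004,0,0],[-0.007,0.003,0,0],[-0.004,0.002,0,0],[0,0,0,0],[0,0,0,0],[0,0,0,0],[0,0,0,0],[0,0,0,0],[0,0,0,0]]'; python3 go.py 521 -247.5 123; python3 - <<'E'
from h import *
s=r.sense(); im=r.snapshot('wrist')[:,:,::-1].copy(); cv2.imwrite('pics/w12.png',im); print(s['qd'].round(2))
a=cv2.imread('pics/w11.png')
for n,i in(('before',a),('now',im)):
    h=cv2.cvtColor(i,cv2.COLOR_BGR2HSV); m=((h[...,1]<60)&(h[...,2]>150)).astype('u1'); k,l,st,ce=cv2.connectedComponentsWithStats(m[330:400,280:370]); print(n,[(st[j].tolist(),(ce[j]+[280,330]).round(0)) for j in range(1,k) if st[j,4]>100])
    dies(cam('wrist',s),i)
E
```

```text
time: 30.15
tool_pos: [528.1, -55.1, 120.5]
tcp_rot: [179.5, -0.4, 68.5]
ft_force: [-0.3, -0.4, -3.5]
finger_gap: 14.6
grip_force: 48.8
time: 31.15
tool_pos: [519.9, -212.6, 119.8]
tcp_rot: [179.5, -0.5, 68.5]
ft_force: [0.1, 0.2, -4.8]
finger_gap: 14.6
grip_force: 48.8
time: 32.15
tool_pos: [520.0, -246.6, 119.7]
tcp_rot: [179.5, -0.5, 68.5]
ft_force: [0.1, -0.4, -4.7]
finger_gap: 14.9
grip_force: 48.8
t 32.15 tool delta mm [-0.5  1.3 -3.3] yaw [179.46  -0.46  68.51] gap 14.9 F 48.81261885166168 [ 0.1 -0.4 -4.7]
[-0.06  0.04 -0.04  0.03 -0.02 -0.01]
before [([25, 8, 40, 18, 510], array([325., 347.]))]
die [396.9 135.6] [380, 121, 40, 32, 733] 353 [ 591.5 -221.1]
die [250.9 135.9] [230, 122, 38, 32, 754] 340 [ 487.7 -180.4]
die [324.6 135.2] [311, 122, 29, 31, 503] 275 [ 540.2 -200.5]
now [([25, 12, 36, 14, 363], array([323., 349.]))]
die [248.5 137. ] [230, 122, 38, 32, 930] 345 [ 485.7 -180.5]
die [324.6 135.3] [311, 122, 29, 31, 511] 275 [ 540.2 -200.6]
die [396.9 135.5] [380, 122, 40, 31, 724] 353 [ 591.5 -221.1]
```

Dies and ball are unchanged, and the tray is level and still over the pad: TCP at z 120 puts its underside at about 96 mm. Handing in.

```bash
python3 -c "
from bench import r
print(r.hand_in())"
```

```text
the job is handed in; nothing more can be done
None
```

The job is handed in at about 32 s of the 72 s: all three dies stand seated in their holes, the ball is still in its pocket, and the arm is holding the tray still and level by its grip, within about 2 mm of the pad's centre with about 96 mm under it; no verdict came back.

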